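# Cull the stray spacer, then hold a sound one over the set-up spindle

### The job

One of the four spacer rings lying together on the left is thicker than the others and does not belong with this cutter: lay it flat in the green metal tray and let go of it. Then take any one of the three equal rings, carry it over the things in between and hold it level over the spindle of the blue set-up stand, with its bore centred round the threaded end and its underside about 5 mm above the shoulder at the foot of the thread, touching nothing but the gripper. Finish while still holding it still there, so that I can oil the spindle and guide the ring home by hand; leave the other rings, the gauge, the tape measure and the pine sample where they are.

Things in the scene. Friction and masses are not known exactly. Their poses are not given: they have to be found in the camera images.
- spacer_a_mid (a point): grey ground-steel spacer ring of the batch, 60 mm outside, 30 mm bore, 20 mm high, lying flat on the table with its bore upright; the point is its centre, 10 mm above its underside; z is the bore axis; about 0.14 kg; to be gripped across its 60 mm outside; one of the three equal rings
- spacer_b_mid (a point): grey ground-steel spacer ring of the batch, 60 mm outside, 30 mm bore, 20 mm high, lying flat on the table with its bore upright; the point is its centre, 10 mm above its underside; z is the bore axis; about 0.14 kg; to be gripped across its 60 mm outside; one of the three equal rings
- spacer_c_mid (a point): grey ground-steel spacer ring of the batch, 60 mm outside, 30 mm bore, 20 mm high, lying flat on the table with its bore upright; the point is its centre, 10 mm above its underside; z is the bore axis; about 0.14 kg; to be gripped across its 60 mm outside; one of the three equal rings
- stray_spacer_mid (a point): grey ground-steel spacer ring of the batch, 60 mm outside, 30 mm bore, 30 mm high, lying flat on the table with its bore upright; the point is its centre, 15 mm above its underside; z is the bore axis; about 0.19 kg; to be gripped across its 60 mm outside; the thicker one that does not belong
- spindle_shoulder (a point): centre of the shoulder of the upright spindle on the fixed blue set-up stand (base 130 x 130 mm): the top end of the 30 mm ground spindle, 118 mm above the table, z up. Above it stands only the threaded end, 16 mm across and 22 mm high; below it, on the spindle, sit a 55 mm spacer (its top 19 mm below the shoulder) and a 70 mm aluminium cutter block. A ring hovering properly has its centre half its height plus about 5 mm above this point
- stand: the whole fixed set-up stand with spindle, cutter block and lock lever; origin at the centre of its underside on the table, z up, 140 mm high in all
- tray: fixed open green sheet-metal tray, 130 mm (its x) x 170 mm (its y) x 18 mm high, walls and floor 2 mm thick; origin at the centre of its underside, z up. A fixed spacer ring 50 mm across and 10 mm high lies in it at x = +32 mm, y = -52 mm of the tray
- tray_spot (a point): point on the tray's floor, 2 mm above the table, in the middle of its free part (tray x = 0, y = +22 mm), where the thicker ring lies well
- height_gauge: alloy bridge gauge, 42 x 120 x 95 mm high (its rod), standing between the rings and the stand; its length lies along its y. Loose bystander, not to be disturbed; origin at the centre of its underside
- tape_measure: yellow tape measure on edge, 36 x 89 x 67 mm high, its length along its y. Loose bystander, not to be disturbed; origin at the centre of its underside
- pine_sample: moulded pine sample, 55 x 200 x 44 mm high, its length along its y, left of the rings. Loose bystander, not to be disturbed; origin at the centre of its underside

How it is judged (in metres and radians):
On the way:
1. the thicker ring lies flat in the tray, let go (x of stray_spacer_mid in the frame of tray between -0.036 and 0.036 m and y of stray_spacer_mid in the frame of tray between -0.056 and 0.056 m and z of stray_spacer_mid in the frame of tray below 0.02 m and angle between the z axis of stray_spacer_mid and the z axis of tray, either way round below 0.1 rad and contact force between stray_spacer and the fingers below 0.05 N and linear speed of stray_spacer below 0.02 m/s and distance of each of spacer_a_mid, spacer_b_mid, spacer_c_mid from where it was at the start of the episode below 0.02 m), for 0.2 s.
At the end, for the whole second after the job is handed in: Thicker ring flat and free on the tray floor; an equal ring held still over the spindle, axis within 4.5 mm and 0.09 rad, underside 1.5 to 12 mm above the shoulder; neither it nor the gripper touches the stand; the two other rings within 20 mm of where they lay (x of stray_spacer_mid in the frame of tray between -0.036 and 0.036 m and y of stray_spacer_mid in the frame of tray between -0.056 and 0.056 m and z of stray_spacer_mid in the frame of tray below 0.02 m and angle between the z axis of stray_spacer_mid and the z axis of tray, either way round below 0.1 rad and contact force between stray_spacer and the fingers below 0.05 N and linear speed of stray_spacer below 0.02 m/s and ((z of spacer_a_mid in the frame of spindle_shoulder between 0.0115 and 0.022 m and horizontal distance between spacer_a_mid and spindle_shoulder below 0.0045 m and angle between the z axis of spacer_a_mid and the z axis of spindle_shoulder, either way round below 0.09 rad and linear speed of spacer_a below 0.01 m/s and contact force between spacer_a and the fingers above 2 N and contact force between spacer_a and stand below 0.1 N and distance of each of spacer_b_mid, spacer_c_mid from where it was at the start of the episode below 0.02 m and contact force between spacer_a and spacer_b below 0.1 N and contact force between spacer_a and spacer_c below 0.1 N) or (z of spacer_b_mid in the frame of spindle_shoulder between 0.0115 and 0.022 m and horizontal distance between spacer_b_mid and spindle_shoulder below 0.0045 m and angle between the z axis of spacer_b_mid and the z axis of spindle_shoulder, either way round below 0.09 rad and linear speed of spacer_b below 0.01 m/s and contact force between spacer_b and the fingers above 2 N and contact force between spacer_b and stand below 0.1 N and distance of each of spacer_a_mid, spacer_c_mid from where it was at the start of the episode below 0.02 m and contact force between spacer_b and spacer_a below 0.1 N and contact force between spacer_b and spacer_c below 0.1 N) or (z of spacer_c_mid in the frame of spindle_shoulder between 0.0115 and 0.022 m and horizontal distance between spacer_c_mid and spindle_shoulder below 0.0045 m and angle between the z axis of spacer_c_mid and the z axis of spindle_shoulder, either way round below 0.09 rad and linear speed of spacer_c below 0.01 m/s and contact force between spacer_c and the fingers above 2 N and contact force between spacer_c and stand below 0.1 N and distance of each of spacer_a_mid, spacer_b_mid from where it was at the start of the episode below 0.02 m and contact force between spacer_c and spacer_a below 0.1 N and contact force between spacer_c and spacer_b below 0.1 N)) and contact force between stand and anything else below 0.3 N); the arm keeps its last pose, push and grip.
It fails at once if the gauge is pushed more than 20 mm or tipped (distance of height_gauge from where it was at the start of the episode above 0.02 m or angle between height_gauge's own z axis and vertical above 0.3 rad).
It fails at once if the tape measure is pushed more than 20 mm or tipped (distance of tape_measure from where it was at the start of the episode above 0.02 m or angle between tape_measure's own z axis and vertical above 0.3 rad).
It fails at once if the pine sample is pushed more than 20 mm or tipped (distance of pine_sample from where it was at the start of the episode above 0.02 m or angle between pine_sample's own z axis and vertical above 0.3 rad).
It also fails if it takes over 59 s, if anything falls off the work surface, if the arm or the gripper's body presses on something with over 40 N, if the wrist force passes 120 N, or if a joint passes its speed limit or range.

### The arm

A 7-joint arm with a two-finger parallel gripper is mounted at the origin on a cart in front of the work surface, level with it; the furniture and walls round the work are solid. World frame = base frame: x ahead of the robot, y to its left, z up, the work surface at z = 0. Lengths are in m, angles in degrees, forces in N, time in s.
With the tool pointing down it reaches from about 0.35 to 0.9 m from the base axis. Payload 7.2 kg.
Tool frame: the origin (TCP) lies at the centre of the arm's flange, where the gripper is bolted on; the fingertips stand 173 mm ahead of it and the grasp point (between the pads) lies 155 mm ahead of it (ctrl.pinch_z is the distance from the TCP to the grasp point, in m); z points along the fingers, y is the line along which they close (so a half turn about z gives the same grasp; the last joint's range is limited). The gripper opens to 85 mm and grips with 20 to 120 N. Pads are 22 mm wide; open, the fingers measure 114 mm over their backs; the gripper's body (76 mm by 85 mm) begins 54 mm behind the grasp point. The pads swing forward as they close: fully open they stand 13 mm farther back than shut.
Start: joints at [61.123, 23.554, -0.728, 91.456, 0.321, 64.991, -4.71], TCP at [0.264, -0.567, 0.405] pointing down, gripper open.
Joint ranges: [-169.25, 169.25], [-16.82, 113.86], [-84.01, 82.57], [7.8, 145.47], [-59.2, 239.2], [7.22, 106.19], [-163.78, 163.78]. Speed limits (degrees/s): [136.94, 136.94, 172.46, 172.46, 180, 180, 180].

### API

Orientations are given as [roll, pitch, yaw] about the fixed x, y, z axes, in that order (R = Rz(yaw) Ry(pitch) Rx(roll)).
In Python, from plant import monitor, viewer, job_done, ctrl gives the robot as it stands.
- The arm moves only by the shell command python3 -m jog 'ROWS'. ROWS is JSON, a list of rows, each an object of numbers: "jaw": the closure, from 0 (fully open) to 1 (shut); "x", "y", "z": the shift along the tool's x, y, z each as a share of 6 cm, from -1 to 1; "rx", "ry", "rz": the turn, a rotation vector about the tool's x, y, z each as a share of 360 degrees, from -1 to 1. A call has 1 to 8 rows; each row shifts and turns the commanded pose from where the row before left it, along the tool's axes as they then stand; what a row does not reach is not made up. A row lasts 1/8 s, in which the tool goes at most 62.5 mm and 10.7 degrees, less where a joint would pass 70% of its speed; a pose out of reach is approached as far as the arm can. A call with a number of a shift or a turn outside -1 to 1 is refused whole. A call with a gripper value outside its range is refused whole. The fingers move at their own pace and stop on an object; the grip force is fixed at half the most. Time passes only in rows, so rows that do not move let the fingers close. It gives the time, the measured TCP pose, the force, the opening and the grip force at its end, in the units of the state.
- monitor.observe(): the state, without advancing time (a new reading comes with each control period).
- viewer.capture(name): name is "side" or "top" or "wrist"; returns the picture (400x640x3 uint8, red, green, blue); there is no depth.
- viewer.get_calibration(name): a dict with "fx", "fy", "cx", "cy" (pixels), "dist" ([k1, k2, p1, p2, k3] as OpenCV has them; the pictures are not rectified), "rvec" (rotation vector, rad) and "tvec" (3), from world to camera coordinates, as OpenCV has them. Camera axes: x right, y down, z forward; pixel columns grow to the right and rows downward; lengths in m; the calibration is good to about 2 mm. A picture is of the moment at which its call begins: read the wrist's pose just before it. get_calibration takes no time and is no camera call; for the wrist camera it gives the pose at the moment of the call.
- job_done(): hands the job in; it is judged then, once.
The state is a dict: "clock": time; "joint_positions": joint angles; "qvel": joint speeds; "tau": joint torques, N m; "ee_pos": TCP position; "ee_rot": TCP orientation; "contact_force": force on the tool from outside, world axes, zero at the start; "torque": the same for the moment, N m; "gripper_width": finger opening in m; "grip_force": force on a finger pad.
Only numpy, scipy, OpenCV 4.12 (cv2) and the standard library are available. Lean on these libraries where they do the work, as an engineer would, in place of code of your own. Each camera call takes 0.05 s, during which the arm holds its last target. There are 200 camera calls.

## Working session

There is one attempt and no reset: what is moved stays moved. The work goes in short steps, Python scripts to look and compute and a shell command to move; the robot and the scene stay as the last step left them, time stands still between calls to the robot, and variables do not carry over. Pictures are saved under pics/ and viewed, at most 10 in all, crops included, and the job is handed in when it is done.

```bash
mkdir -p pics; ls; python3 - <<'E'
from plant import monitor, viewer, ctrl
import cv2
for n in ["top","side"]:
    im=viewer.capture(n); cv2.imwrite(f"pics/{n}0.png",im[:,:,::-1]); print(n,viewer.get_calibration(n))
print(monitor.observe(),ctrl.pinch_z)
E
```

```text
pics
top {'fx': 424.33108799505203, 'fy': 424.33108799505203, 'cx': 315.68778652778605, 'cy': 198.89524555472798, 'dist': array([-0.05007595,  0.        ,  0.        ,  0.        ,  0.        ]), 'rvec': array([ 2.21259373, -2.15521685,  0.06023756]), 'tvec': array([0.04061336, 0.54487192, 1.11645223])}
side {'fx': 499.7812780095532, 'fy': 499.7812780095532, 'cx': 323.0770846689582, 'cy': 201.17342414038367, 'dist': array([0.03880875, 0.        , 0.        , 0.        , 0.        ]), 'rvec': array([ 0.02746228, -2.57856449,  1.77122384]), 'tvec': array([0.52181837, 0.06904202, 1.5331784 ])}
{'clock': 0.1, 'joint_positions': array([61.12420342, 23.59753533, -0.72783794, 91.49803281,  0.32163543,
       64.99158047, -4.71153374]), 'qvel': array([-0.02265562, -0.10993639,  0.05124217, -0.05174222, -0.07112372,
        0.03183132,  0.01817866]), 'tau': array([ 2.72234087e-03, -6.01832557e+01,  6.84204418e-01, -3.00088799e+01,
        1.40058834e-02,  6.44583983e-03,  8.57919099e-05]), 'ee_pos': array([ 0.26371929, -0.56643039,  0.4039229 ]), 'ee_rot': array([-1.79915176e+02,  6.91498368e-03,  2.49676557e+01]), 'contact_force': array([-0.86825757,  0.21341359, -0.45380549]), 'torque': array([ 0.00042789,  0.03850429, -0.02004585]), 'grip_force': 0.0, 'gripper_width': 0.08563591983360576} 0.1547
```

View pics/top0.png

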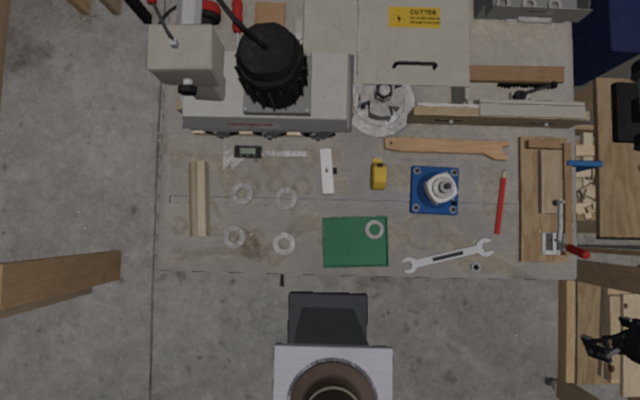

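View pics/side0.png

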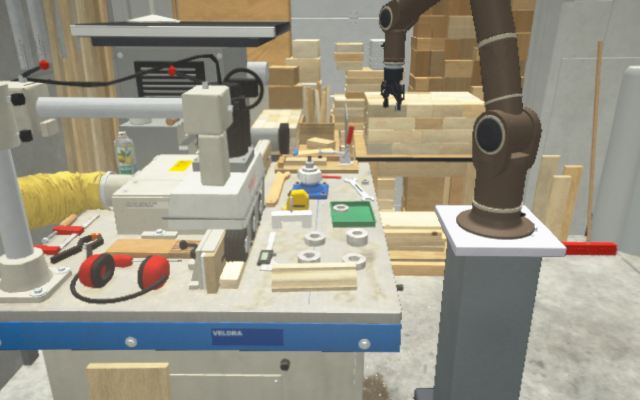

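The top view shows rings near (242,193), (287,197), (234,237), (284,243), the tray at (355,241) and the stand at (435,190). In the side view the ring at (357,236) looks thickest. It should be the one at (284,243) in the top view.

```bash
cat > h.py <<'E'
import cv2, numpy as np
from plant import monitor, viewer
from scipy.spatial.transform import Rotation as Ro
def ray(c,uv):
    K=np.array([[c['fx'],0,c['cx']],[0,c['fy'],c['cy']],[0,0,1]])
    p=cv2.undistortPoints(np.array(uv,float).reshape(-1,1,2),K,c['dist']).reshape(-1,2)
    R=cv2.Rodrigues(c['rvec'])[0]
    return -R.T@c['tvec'], np.c_[p,np.ones(len(p))]@R
def plane(c,uv,z):
    o,d=ray(c,uv); return o+d*((z-o[2])/d[:,2])[:,None]
def proj(c,P):
    K=np.array([[c['fx'],0,c['cx']],[0,c['fy'],c['cy']],[0,0,1]])
    return cv2.projectPoints(np.array(P,float).reshape(-1,1,3),c['rvec'],c['tvec'],K,c['dist'])[0].reshape(-1,2)
def totool(dw):
    "world displacement (m) -> tool-axis shares of 6 cm"
    R=Ro.from_euler('xyz',monitor.observe()['ee_rot'],degrees=True)
    return R.inv().apply(dw)/0.06
E
python3 - <<'E'
from h import *
np.set_printoptions(precision=4,suppress=True)
c=viewer.get_calibration("top"); s=viewer.get_calibration("side")
uv=[(242,193),(287,197),(234,237),(284,243)]
P=plane(c,uv,0.02); print(P); 
print("rings in side",proj(s,P))
print("tray corners",plane(c,[(323,218),(387,217),(388,266),(324,267)],0.018),"tray ring",plane(c,[(374,229)],.012))
print("stand base",plane(c,[(411,167),(459,167),(460,213),(411,214)],0.0))
print("gauge",plane(c,[(320,150),(331,149),(334,191),(323,193)],0.03),"tape",plane(c,[(372,158),(385,189)],.067))
print("pine",plane(c,[(190,161),(206,235)],.044), "machine edge",plane(c,[(185,130),(350,130)],.1))
print("cam",ray(c,[(0,0)])[0],ray(s,[(0,0)])[0])
im=viewer.capture("side"); x=cv2.resize(im[215:300,250:400],None,fx=5,fy=5,interpolation=cv2.INTER_CUBIC); cv2.imwrite("pics/side1.png",x[:,:,::-1])
E
```

```text
[[0.5542 0.2526 0.02  ]
 [0.5466 0.1316 0.02  ]
 [0.4362 0.2696 0.02  ]
 [0.424  0.1358 0.02  ]]
rings in side [[308.5712 253.8383]
 [313.3563 234.3075]
 [354.175  257.3041]
 [356.7672 235.3093]]
tray corners [[ 0.4931  0.0341  0.018 ]
 [ 0.5002 -0.1364  0.018 ]
 [ 0.3705 -0.1413  0.018 ]
 [ 0.3635  0.0281  0.018 ]] tray ring [[ 0.4674 -0.1031  0.012 ]]
stand base [[ 0.6388 -0.2028  0.    ]
 [ 0.6424 -0.3347  0.    ]
 [ 0.5166 -0.338   0.    ]
 [ 0.5105 -0.2043  0.    ]]
gauge [[0.6737 0.0468 0.03  ]
 [0.6771 0.0175 0.03  ]
 [0.565  0.0069 0.03  ]
 [0.559  0.0359 0.03  ]] tape [[ 0.6496 -0.0877  0.067 ]
 [ 0.5704 -0.1223  0.067 ]]
pine [[0.6337 0.3898 0.044 ]
 [0.44   0.3386 0.044 ]] machine edge [[ 0.7042  0.3889  0.1   ]
 [ 0.7136 -0.0273  0.1   ]]
cam [0.4707 0.0433 1.1496] [0.4903 1.4174 0.6151]
```

View pics/side1.png

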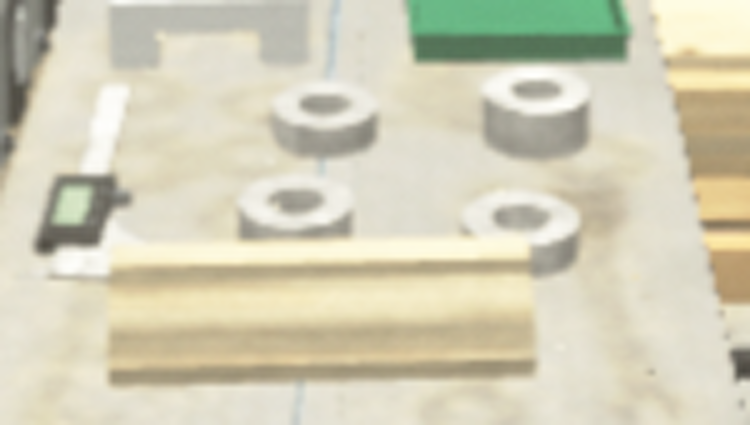

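The thick ring is confirmed at the crop's top right, which is world (0.424, 0.136). I'll move above it.

```bash
python3 -m jog '[{"x":0.61,"y":-0.79},{"x":0.61,"y":-0.79},{"x":0.61,"y":-0.79},{"x":0.61,"y":-0.79},{"x":0.61,"y":-0.79},{"x":0.61,"y":-0.79},{"x":0.61,"y":-0.79},{"x":0.61,"y":-0.79}]' && python3 -m jog '[{"x":0.61,"y":-0.79},{"x":0.61,"y":-0.79},{"x":0.61,"y":-0.79},{"x":0.61,"y":-0.79},{"rz":0.0232},{"rz":0.0232},{"rz":0.0232},{}]'
python3 - <<'E'
from h import *
print(monitor.observe()['ee_pos'],monitor.observe()['ee_rot'])
im=viewer.capture("wrist"); c=viewer.get_calibration("wrist"); cv2.imwrite("pics/w0.png",im[:,:,::-1]); print(c, ray(c,[(0,0)])[0]); 
print("expect",proj(c,[.424,.135,.03]))
E
```

```text
[ 0.26374075 -0.5664541   0.40404407] [-1.79929830e+02  4.58810061e-03  2.49687653e+01]
{'fx': 293.8232138064936, 'fy': 293.8232138064936, 'cx': 322.12147563108584, 'cy': 203.81455663221755, 'dist': array([-0.00782769,  0.        ,  0.        ,  0.        ,  0.        ]), 'rvec': array([-2.43908455,  1.55363764,  0.22572079]), 'tvec': array([-0.62475719, -0.03823249,  0.37897962])} [ 0.32809491 -0.53683973  0.37358488]
expect [[-358.207603   -338.85555414]]invalid input at $[0]: expected keys jaw, x, y, z, rx, ry, rz
```

View pics/w0.png

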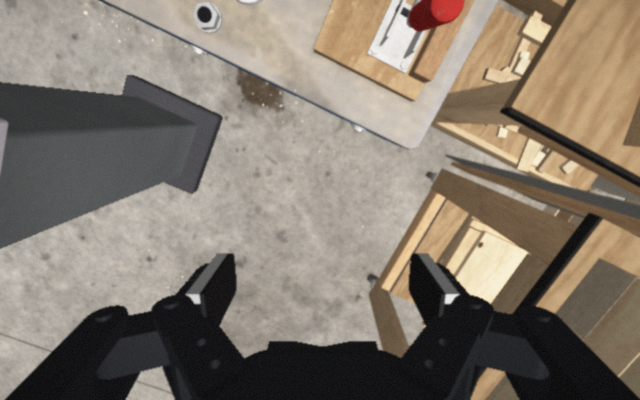

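Every row needs all seven keys, so the arm hasn't moved. The wrist view shows both fingertips, near (230,260) and (418,260).

```bash
python3 -m jog '[{"jaw":0,"x":0.61,"y":-0.79,"z":0,"rx":0,"ry":0,"rz":0},{"jaw":0,"x":0.61,"y":-0.79,"z":0,"rx":0,"ry":0,"rz":0},{"jaw":0,"x":0.61,"y":-0.79,"z":0,"rx":0,"ry":0,"rz":0},{"jaw":0,"x":0.61,"y":-0.79,"z":0,"rx":0,"ry":0,"rz":0},{"jaw":0,"x":0.61,"y":-0.79,"z":0,"rx":0,"ry":0,"rz":0},{"jaw":0,"x":0.61,"y":-0.79,"z":0,"rx":0,"ry":0,"rz":0},{"jaw":0,"x":0.61,"y":-0.79,"z":0,"rx":0,"ry":0,"rz":0},{"jaw":0,"x":0.61,"y":-0.79,"z":0,"rx":0,"ry":0,"rz":0}]' && python3 -m jog '[{"jaw":0,"x":0.61,"y":-0.79,"z":0,"rx":0,"ry":0,"rz":0},{"jaw":0,"x":0.61,"y":-0.79,"z":0,"rx":0,"ry":0,"rz":0},{"jaw":0,"x":0.61,"y":-0.79,"z":0,"rx":0,"ry":0,"rz":0},{"jaw":0,"x":0.61,"y":-0.79,"z":0,"rx":0,"ry":0,"rz":0},{"jaw":0,"x":0,"y":0,"z":0,"rx":0,"ry":0,"rz":0.0232},{"jaw":0,"x":0,"y":0,"z":0,"rx":0,"ry":0,"rz":0.0232},{"jaw":0,"x":0,"y":0,"z":0,"rx":0,"ry":0,"rz":0.0232},{"jaw":0,"x":0,"y":0,"z":0,"rx":0,"ry":0,"rz":0}]'
cat >> h.py <<'E'
def look(png,z,near,r=None):
    "ring bore centre: dark/bore contours near expected pixel, cast on plane z"
    o=monitor.observe(); c=viewer.get_calibration("wrist"); im=viewer.capture("wrist")
    cv2.imwrite(png,im[:,:,::-1]); e=proj(c,[*near,z])[0]; print(o['clock'],o['ee_pos'],o['ee_rot'],"expect px",e)
    return o,c,im
E
python3 - <<'E'
from h import *
look("pics/w1.png",.03,(.424,.135))
E
```

```text
clock: 1.2
ee_pos: [0.3691, -0.0973, 0.405]
ee_rot: [179.9, -0.0, 25.0]
contact_force: [0.8, 0.6, 0.5]
gripper_width: 0.0851
grip_force: 0.0
clock: 2.2
ee_pos: [0.4218, 0.1345, 0.4046]
ee_rot: [180.0, 0.0, -0.0]
contact_force: [-0.4, -0.4, -0.6]
gripper_width: 0.0852
grip_force: 0.0
2.2 [0.42175952 0.13449085 0.40463785] [ 1.79991200e+02  5.44289217e-03 -2.25773654e-02] expect px [321.02626705 177.49720676]
```

View pics/w1.png

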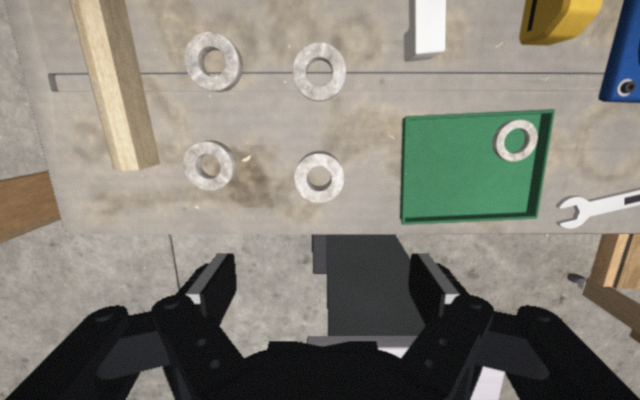

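The thick ring shows at about (319,177), against an expected (321,177). The other rings are at (212,61), (320,71) and (208,165). Next I'll fit the rings and the tray.

```bash
python3 - <<'E'
from h import *
np.set_printoptions(precision=4,suppress=True)
c=viewer.get_calibration("wrist"); im=cv2.imread("pics/w1.png"); g=cv2.GaussianBlur(cv2.cvtColor(im,cv2.COLOR_BGR2GRAY),(3,3),0)
for n,(u,v),z in [("stray",(319,177),.03),("a",(212,61),.02),("b",(320,71),.02),("c",(208,165),.02)]:
    w=g[v-36:v+36,u-36:u+36]; w=cv2.resize(w,None,fx=4,fy=4,interpolation=cv2.INTER_CUBIC)
    h=cv2.HoughCircles(w,cv2.HOUGH_GRADIENT,1.5,400,param1=100,param2=20,minRadius=75,maxRadius=125)
    x,y,r=h[0,0]; p=((x+.5)/4-.5+u-36,(y+.5)/4-.5+v-36); q=plane(c,[p],z)[0]
    print(n,p,r/4,"world",q)
m=cv2.inRange(cv2.cvtColor(im,cv2.COLOR_BGR2HSV),(60,100,20),(85,255,255))
k=max(cv2.findContours(m,0,1)[0],key=cv2.contourArea); b=cv2.boxPoints(cv2.minAreaRect(k)); print("tray",plane(c,b,.016),plane(c,b,.016).mean(0))
E
```

```text
stray (np.float32(318.8125), np.float32(176.4375)) 23.4375 world [0.4253 0.1376 0.03  ]Traceback (most recent call last):
  File "<stdin>", line 7, in <module>
TypeError: 'NoneType' object is not subscriptable
```

```bash
python3 -m jog '[{"jaw":0,"x":0.05,"y":-0.045,"z":0.9,"rx":0,"ry":0,"rz":0},{"jaw":0,"x":0,"y":0,"z":1,"rx":0,"ry":0,"rz":0},{"jaw":0,"x":0,"y":0,"z":1,"rx":0,"ry":0,"rz":0},{"jaw":0,"x":0,"y":0,"z":0.5,"rx":0,"ry":0,"rz":0},{"jaw":0,"x":0,"y":0,"z":0.27,"rx":0,"ry":0,"rz":0},{"jaw":0,"x":0,"y":0,"z":0,"rx":0,"ry":0,"rz":0}]'
python3 - <<'E'
from h import *
look("pics/w2.png",.03,(.4253,.1376))
s=viewer.capture("side")[205:275,300:400]; cv2.imwrite("pics/s2.png",np.hstack([cv2.resize(cv2.imread("pics/w2.png")[100:400],(512,240)),cv2.resize(s[:,:,::-1],(343,240),interpolation=cv2.INTER_CUBIC)])[:,:800])
E
```

```text
clock: 3.0
ee_pos: [0.4248, 0.1373, 0.1841]
ee_rot: [180.0, 0.1, 0.0]
contact_force: [0.1, -0.2, 0.2]
gripper_width: 0.0855
grip_force: 0.0
3.0 [0.42483166 0.137253   0.18412891] [1.79985937e+02 6.52511201e-02 7.42605450e-03] expect px [319.75154504 272.98645871]
```

View pics/s2.png

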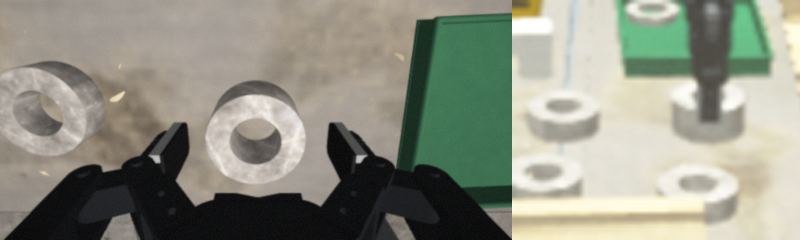

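The open fingers straddle the ring, which is centred at wrist pixel (320,272), and the tips reach about half its height. Closing the gripper.

```bash
python3 -m jog '[{"jaw":1,"x":0,"y":0,"z":0,"rx":0,"ry":0,"rz":0},{"jaw":1,"x":0,"y":0,"z":0,"rx":0,"ry":0,"rz":0},{"jaw":1,"x":0,"y":0,"z":0,"rx":0,"ry":0,"rz":0},{"jaw":1,"x":0,"y":0,"z":0,"rx":0,"ry":0,"rz":0},{"jaw":1,"x":0,"y":0,"z":0,"rx":0,"ry":0,"rz":0},{"jaw":1,"x":0,"y":0,"z":0,"rx":0,"ry":0,"rz":0}]'
```

```text
clock: 3.85
ee_pos: [0.4253, 0.1373, 0.1862]
ee_rot: [-180.0, -0.2, -0.1]
contact_force: [-3.4, -0.9, 15.9]
gripper_width: 0.0565
grip_force: 60.3
```

```bash
python3 -m jog '[{"jaw":1,"x":0,"y":0,"z":-0.5,"rx":0,"ry":0,"rz":0},{"jaw":1,"x":0,"y":0,"z":-0.7,"rx":0,"ry":0,"rz":0},{"jaw":1,"x":0.03,"y":0.9,"z":0,"rx":0,"ry":0,"rz":0},{"jaw":1,"x":0.03,"y":0.96,"z":0,"rx":0,"ry":0,"rz":0},{"jaw":1,"x":0.03,"y":0.96,"z":0,"rx":0,"ry":0,"rz":0},{"jaw":1,"x":0,"y":0,"z":0,"rx":0,"ry":0,"rz":0}]'
python3 - <<'E'
from h import *
look("pics/w3.png",.03,(.4308,-.032))
s=viewer.capture("side")[165:245,310:400]; cv2.imwrite("pics/s3.png",np.hstack([cv2.resize(cv2.imread("pics/w3.png"),(480,300)),cv2.resize(s[:,:,::-1],(320,300),interpolation=cv2.INTER_CUBIC)]))
E
```

```text
clock: 4.6
ee_pos: [0.4296, -0.0368, 0.2568]
ee_rot: [179.9, 0.0, -0.6]
contact_force: [-0.9, 1.0, -1.0]
gripper_width: 0.0561
grip_force: 65.9
4.6 [ 0.42955964 -0.03677022  0.25675471] [ 1.79874249e+02  5.66328398e-03 -5.65480146e-01] expect px [313.65529734 220.09171477]
```

View pics/s3.png

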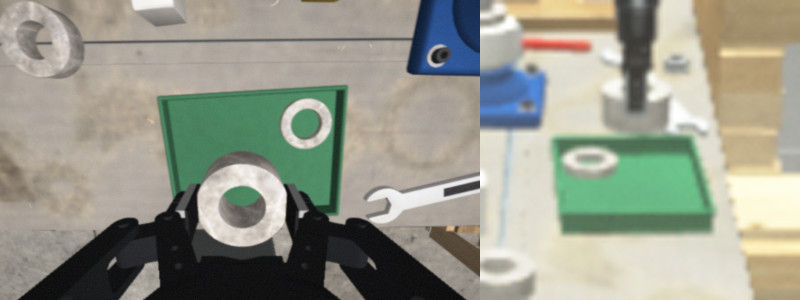

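The ring is held level over the tray. I'll lower it, shifted slightly away from the fixed ring, and open only part way.

```bash
python3 -m jog '[{"jaw":1,"x":-0.13,"y":0,"z":0.5,"rx":0,"ry":0,"rz":0},{"jaw":1,"x":0,"y":0,"z":0.45,"rx":0,"ry":0,"rz":0},{"jaw":1,"x":0,"y":0,"z":0.1,"rx":0,"ry":0,"rz":0},{"jaw":1,"x":0,"y":0,"z":0,"rx":0,"ry":0,"rz":0}]'; python3 - <<'E'
from h import *
print(monitor.observe()['ee_pos'],monitor.observe()['contact_force'])
E
```

```text
clock: 5.2
ee_pos: [0.4224, -0.031, 0.1937]
ee_rot: [-180.0, 0.0, 0.0]
contact_force: [-0.5, 0.7, -1.6]
gripper_width: 0.0561
grip_force: 65.9
[ 0.42243939 -0.03096717  0.19372983] [-0.48930431  0.72854997 -1.57516738]
```

```bash
python3 -m jog '[{"jaw":1,"x":0,"y":0.12,"z":0.03,"rx":0,"ry":0,"rz":0},{"jaw":1,"x":0,"y":0,"z":0.06,"rx":0,"ry":0,"rz":0},{"jaw":1,"x":0,"y":0,"z":0,"rx":0,"ry":0,"rz":0},{"jaw":0.12,"x":0,"y":0,"z":0,"rx":0,"ry":0,"rz":0},{"jaw":0.12,"x":0,"y":0,"z":0,"rx":0,"ry":0,"rz":0},{"jaw":0.12,"x":0,"y":0,"z":0,"rx":0,"ry":0,"rz":0},{"jaw":0.12,"x":0,"y":0,"z":-0.3,"rx":0,"ry":0,"rz":0},{"jaw":0.12,"x":0,"y":0,"z":-0.9,"rx":0,"ry":0,"rz":0}]'; python3 -m jog '[{"jaw":0,"x":0,"y":0,"z":-0.9,"rx":0,"ry":0,"rz":0},{"jaw":0,"x":0,"y":0,"z":-0.9,"rx":0,"ry":0,"rz":0},{"jaw":0,"x":0,"y":0,"z":0,"rx":0,"ry":0,"rz":0}]'
python3 - <<'E'
from h import *
look("pics/w4.png",.032,(.422,-.038))
E
```

```text
clock: 6.2
ee_pos: [0.4213, -0.0391, 0.2592]
ee_rot: [-179.9, 0.3, -0.0]
contact_force: [0.4, -0.9, 0.1]
gripper_width: 0.0749
grip_force: 0.0
clock: 6.58
ee_pos: [0.4233, -0.039, 0.3719]
ee_rot: [179.9, -0.4, -0.1]
contact_force: [0.3, -0.0, -0.1]
gripper_width: 0.0855
grip_force: 0.0
6.575 [ 0.42326292 -0.03899151  0.37186194] [ 1.79895500e+02 -4.28608097e-01 -1.08098197e-01] expect px [319.97508297 189.35434048]
```

View pics/w4.png

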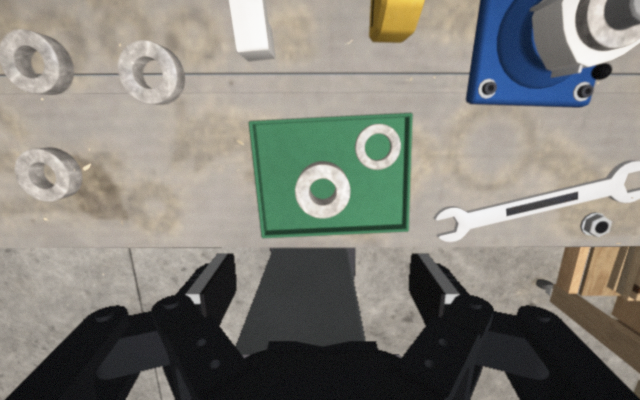

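The thick ring lies flat and free in the tray at (323,190). Next is ring b, seen at (151,72).

```bash
python3 - <<'E'
from h import *
c=viewer.get_calibration("wrist"); q=plane(c,[(151.5,71.5)],.02)[0]; print(q, totool(q-monitor.observe()['ee_pos']))
E
python3 -m jog '[{"jaw":0,"x":0.5,"y":-0.7,"z":0,"rx":0,"ry":0,"rz":0},{"jaw":0,"x":0.5,"y":-0.7,"z":0,"rx":0,"ry":0,"rz":0},{"jaw":0,"x":0.5,"y":-0.7,"z":0,"rx":0,"ry":0,"rz":0},{"jaw":0,"x":0.5,"y":-0.7,"z":0,"rx":0,"ry":0,"rz":0},{"jaw":0,"x":0.04,"y":-0.04,"z":0,"rx":0,"ry":0,"rz":0},{"jaw":0,"x":0,"y":0,"z":0.8,"rx":0,"ry":0,"rz":0},{"jaw":0,"x":0,"y":0,"z":0.5,"rx":0,"ry":0,"rz":0},{"jaw":0,"x":0,"y":0,"z":0,"rx":0,"ry":0,"rz":0}]'
python3 - <<'E'
from h import *
look("pics/w5.png",.02,(.5466,.1316))
E
```

```text
[0.53955839 0.13065564 0.02      ] [ 1.92241333 -2.84380239  5.83233838]
clock: 7.62
ee_pos: [0.5434, 0.1298, 0.2869]
ee_rot: [179.9, 0.4, -0.1]
contact_force: [0.4, 0.0, 0.2]
gripper_width: 0.0853
grip_force: 0.0
7.625 [0.54336184 0.12983677 0.28690333] [ 1.79900497e+02  3.83711355e-01 -8.36098985e-02] expect px [318.58849804 199.63435226]
```

View pics/w5.png

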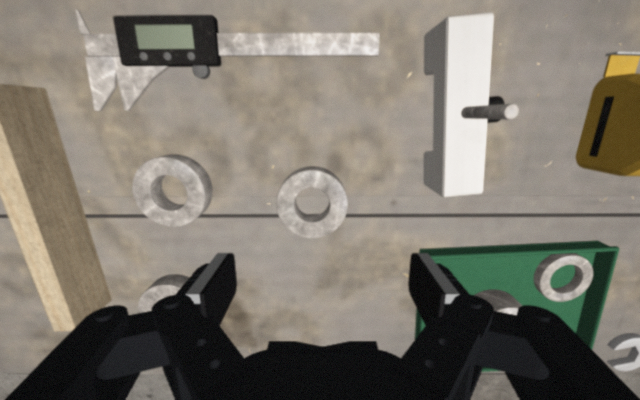

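Ring b's top face is centred at about (313.5,203).

```bash
python3 - <<'E'
from h import *
c=viewer.get_calibration("wrist"); q=plane(c,[(313.5,203)],.02)[0]; o=monitor.observe()['ee_pos']; print(q,o, totool(q-o))
E
```

```text
[0.54476359 0.13671511 0.02      ] [0.54414594 0.13039074 0.2888401 ] [ 0.02579532 -0.10892745  4.48052169]
```

```bash
python3 -m jog '[{"jaw":0,"x":0.02,"y":-0.07,"z":0.6,"rx":0,"ry":0,"rz":0},{"jaw":0,"x":0,"y":0,"z":0.6,"rx":0,"ry":0,"rz":0},{"jaw":0,"x":0,"y":0,"z":0.45,"rx":0,"ry":0,"rz":0},{"jaw":0,"x":0,"y":0,"z":0,"rx":0,"ry":0,"rz":0},{"jaw":0,"x":0,"y":0,"z":0,"rx":0,"ry":0,"rz":0}]'
python3 - <<'E'
from h import *
o,c,im=look("pics/w6.png",.02,(.5448,.134))
g=cv2.cvtColor(im,cv2.COLOR_RGB2GRAY)[200:400,200:440]
h=cv2.HoughCircles(cv2.resize(g,None,fx=2,fy=2),cv2.HOUGH_GRADIENT,1.5,400,param1=100,param2=20,minRadius=90,maxRadius=150)
print(None if h is None else (h[0,0,:2]/2+200, plane(c,[h[0,0,:2]/2+200],.02)))
E
```

```text
clock: 8.3
ee_pos: [0.5468, 0.1354, 0.1928]
ee_rot: [-180.0, -0.1, -0.1]
contact_force: [-0.3, -0.5, 0.5]
gripper_width: 0.0855
grip_force: 0.0
8.3 [0.54676696 0.13535756 0.19281751] [-1.79970499e+02 -1.22813109e-01 -9.73221573e-02] expect px [323.57145998 260.20700387]
(array([316.625, 268.625], dtype=float32), array([[0.53978278, 0.13775016, 0.02      ]]))
```

```bash
python3 -m jog '[{"jaw":0,"x":-0.05,"y":0,"z":0.1,"rx":0,"ry":0,"rz":0},{"jaw":1,"x":0,"y":0,"z":0,"rx":0,"ry":0,"rz":0},{"jaw":1,"x":0,"y":0,"z":0,"rx":0,"ry":0,"rz":0},{"jaw":1,"x":0,"y":0,"z":0,"rx":0,"ry":0,"rz":0},{"jaw":1,"x":0,"y":0,"z":0,"rx":0,"ry":0,"rz":0},{"jaw":1,"x":0,"y":0,"z":0,"rx":0,"ry":0,"rz":0}]'; python3 -m jog '[{"jaw":1,"x":0,"y":0,"z":-0.3,"rx":0,"ry":0,"rz":0},{"jaw":1,"x":0,"y":0,"z":-0.9,"rx":0,"ry":0,"rz":0},{"jaw":1,"x":0,"y":0,"z":-1,"rx":0,"ry":0,"rz":0},{"jaw":1,"x":0,"y":0,"z":-0.9,"rx":0,"ry":0,"rz":0},{"jaw":1,"x":0,"y":0,"z":0,"rx":0,"ry":0,"rz":0}]'
```

```text
clock: 9.1
ee_pos: [0.5431, 0.1353, 0.1862]
ee_rot: [180.0, -0.0, -0.1]
contact_force: [-3.5, -2.2, 11.9]
gripper_width: 0.055
grip_force: 61.0
clock: 9.72
ee_pos: [0.5439, 0.1361, 0.3765]
ee_rot: [-179.9, -0.5, -0.1]
contact_force: [-0.2, 0.6, -2.6]
gripper_width: 0.0549
grip_force: 64.1
```

Ring b is gripped and lifted, with its underside 186 mm below the TCP. I'll carry it so the camera ends up above the stand.

```bash
python3 -m jog '[{"jaw":1,"x":-0.1,"y":0.85,"z":0,"rx":0,"ry":0,"rz":0},{"jaw":1,"x":-0.1,"y":0.85,"z":0,"rx":0,"ry":0,"rz":0},{"jaw":1,"x":-0.1,"y":0.85,"z":0,"rx":0,"ry":0,"rz":0},{"jaw":1,"x":-0.1,"y":0.85,"z":0,"rx":0,"ry":0,"rz":0},{"jaw":1,"x":-0.1,"y":0.85,"z":0,"rx":0,"ry":0,"rz":0},{"jaw":1,"x":-0.1,"y":0.85,"z":0,"rx":0,"ry":0,"rz":0},{"jaw":1,"x":-0.1,"y":0.85,"z":0,"rx":0,"ry":0,"rz":0},{"jaw":1,"x":-0.1,"y":0.82,"z":0,"rx":0,"ry":0,"rz":0}]'
python3 -m jog '[{"jaw":1,"x":0,"y":0,"z":0,"rx":0,"ry":0,"rz":0},{"jaw":1,"x":0,"y":0,"z":0,"rx":0,"ry":0,"rz":0},{"jaw":1,"x":0,"y":0,"z":0,"rx":0,"ry":0,"rz":0}]'
python3 - <<'E'
from h import *
o,c,im=look("pics/w7.png",.118,(.577,-.27)); np.save("c7.npy",c,allow_pickle=True)
print("ring top",proj(c,[*o['ee_pos'][:2],o['ee_pos'][2]-.166]))
E
```

```text
clock: 10.72
ee_pos: [0.4936, -0.2726, 0.3705]
ee_rot: [-180.0, 0.1, -0.1]
contact_force: [1.1, 0.1, -1.9]
gripper_width: 0.0546
grip_force: 64.1
clock: 11.1
ee_pos: [0.4948, -0.2694, 0.371]
ee_rot: [-180.0, 0.0, 0.0]
contact_force: [-1.0, 1.3, -0.9]
gripper_width: 0.0548
grip_force: 64.1
11.1 [ 0.49475178 -0.26939729  0.37097644] [-1.79956881e+02  1.13188059e-02  4.60909686e-02] expect px [322.38198185 100.89533535]
ring top [[320.99001332 262.22659419]]
```

View pics/w7.png

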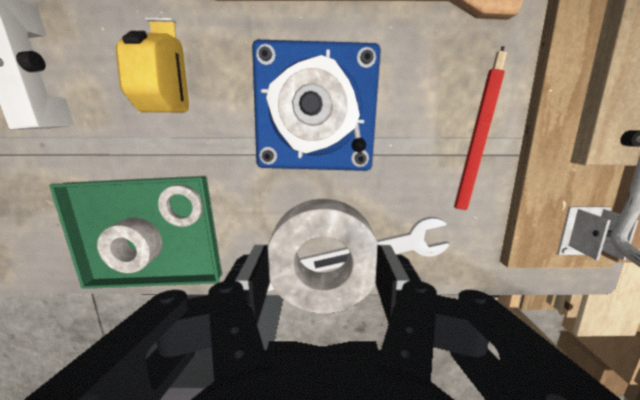

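The stand's spindle is at about (312,103) and its lock lever knob at (359,146). The held ring's top face is centred at about (322,258). Next I'll measure the ring profile, comparing w6 on the table with w7 in hand to get its height in the grip, and the spindle.

```bash
python3 - <<'E'
from h import *
np.set_printoptions(precision=4,suppress=True,linewidth=200)
c=np.load("c7.npy",allow_pickle=True).item(); print("cam",ray(c,[(0,0)])[0])
for n,(u,v) in [("w6",(317,265)),("w7",(322,258))]:
    g=cv2.GaussianBlur(cv2.imread(f"pics/{n}.png",0),(3,3),0)
    for r in (v-6,v,v+6): print(n,"row",r,g[r,u-72:u+72:3])
    print(n,"col",u,v-72,g[v-72:v+80:3,u])
g=cv2.imread("pics/w7.png",0); 
m=np.zeros_like(g); m[80:128,288:336]=(g[80:128,288:336]<70)*255
k=max(cv2.findContours(m,0,1)[0],key=cv2.contourArea); e=cv2.minEnclosingCircle(k); print("thread",e, plane(c,[e[0]],.14))
w=cv2.resize(g[64:144,272:352],None,fx=4,fy=4,interpolation=cv2.INTER_CUBIC)
for a,b in ((60,100),(110,170)):
    h=cv2.HoughCircles(w,cv2.HOUGH_GRADIENT,1.5,10,param1=80,param2=25,minRadius=a,maxRadius=b)
    if h is not None: print([(x/4+272,y/4+64,r/4) for x,y,r in h[0,:3]])
print("row104",g[104,270:356:2])
t=viewer.get_calibration("top")
print("base centre top",plane(t,[(411,167),(459,167),(460,213),(411,214)],0.015).mean(0))
b=cv2.inRange(cv2.cvtColor(cv2.imread("pics/w7.png"),cv2.COLOR_BGR2HSV),(105,120,40),(125,255,255))
k=max(cv2.findContours(b,0,1)[0],key=cv2.contourArea); bx=cv2.boxPoints(cv2.minAreaRect(k)); print(bx, plane(c,bx,.012), plane(c,bx,.012).mean(0))
E
```

```text
cam [ 0.5658 -0.27    0.3404]
w6 row 259 [153 151 154 155 158 158 157 167 160 157 159 170 176 178 181 147 114 153 163 163 162 162 162 160 160 159 157 157 158 161 156 155 117  97 173 182 184 184 192 192 193 209 205 154 153 156 159 161]
w6 row 265 [156 155 155 157 159 158 152 161 171 174 167 165 162 159 171 148 112  98 130 162 163 164 164 164 163 162 160 159 160 159 149 102  75  90 169 199 199 199 203 188 196 205 205 155 156 158 160 162]
w6 row 271 [ 75  75  76  76  76  76 118 166 173 184 175 176 191 199 192 171 137 112 106  91  76  70  74  74  73  74  75  82  87  91  90  86  90 112 184 187 196 206 202 199 199 189 160  77  73  72  72  73]
w6 col 317 193 [154 155 153 126  81 100 117 181 185 179 170 167 175 182 178 168 157 157 162 161 161 158 160 162 163 105  73  92 108 116 114 116 130 168 167 183 175 179 180 182 163 160 159 156 156 155 155 155 156
 157 153]
w7 row 252 [126  85  85  79  26  21 128 190 185 193 198 192 197 201 203 186 168 175 176 175 171 170 167 160 149 142 145 161 189 210 224 228 218 160 173 181 192 196 197 203 207 202 154  17  22  75  85  85]
w7 row 258 [ 83  84  78  26 
[... 841 characters left out ...]
at32(315.3125), np.float32(103.9375), np.float32(21.3375))]
[(np.float32(312.3125), np.float32(100.9375), np.float32(33.3125)), (np.float32(312.6875), np.float32(108.8125), np.float32(40.625)), (np.float32(308.9375), np.float32(100.9375), np.float32(38.9))]
row104 [238 241 243 241 203 217 223 232 241 240 237 172 190 200 166  47  70  76  77  74  78  78  74  74  74  66 131 197 202 200 191 179 206 217 233 242 234 220 215 247 249 249 249]
base centre top [ 0.5757 -0.2658  0.015 ]
[[249.6469 166.3876]
 [253.1155  39.784 ]
 [379.2674  43.2402]
 [375.7988 169.8438]] [[ 0.5127 -0.1884  0.012 ]
 [ 0.6404 -0.2004  0.012 ]
 [ 0.6374 -0.3271  0.012 ]
 [ 0.5089 -0.3303  0.012 ]] [ 0.5748 -0.2616  0.012 ]
```

```bash
python3 - <<'E'
from h import *
np.set_printoptions(precision=4,suppress=True,linewidth=200)
c=np.load("c7.npy",allow_pickle=True).item()
print("shoulder",plane(c,[(312.4,104.2)],.118),"thread",plane(c,[(310.2,102.9)],.14))
R=cv2.Rodrigues(c['rvec'])[0]; print("optical axis",R[2])
t=np.array([.49475,-.2694,.37098])
for dz in (.160,.163,.166,.169,.172,.175,.1728):
    P=[t+[0,s*r,-dz] for r in (.030,.015) for s in (1,-1)]+[t+[s*.03,0,-dz] for s in (1,-1)]
    q=proj(c,P); print(dz,"outer w",q[1,0]-q[0,0],"bore w",q[3,0]-q[2,0],"rows",q[4:,1],"centre",q[:2].mean(0))
E
```

```text
shoulder [[ 0.5747 -0.2628  0.118 ]] thread [[ 0.5747 -0.2621  0.14  ]]
optical axis [-0.2829  0.0002 -0.9591]
0.16 outer w 122.15935573771407 bore w 61.09520673151155 rows [209.7661 319.6973] centre [320.9467 267.996 ]
0.163 outer w 119.7752186865788 bore w 59.90224457074464 rows [207.8432 315.9617] centre [320.9731 265.049 ]
0.166 outer w 117.48215627079111 bore w 58.75488700086328 rows [205.9986 312.3609] centre [320.9985 262.2148]
0.169 outer w 115.27505888069288 bore w 57.65057300388759 rows [204.2274 308.8879] centre [321.023  259.4869]
0.172 outer w 113.14919130693681 bore w 56.58692943806068 rows [202.5255 305.5359] centre [321.0465 256.8596]
0.175 outer w 111.10015913674573 bore w 55.561754151686785 rows [200.8889 302.2988] centre [321.0692 254.3273]
0.1728 outer w 112.59544385308311 bore w 56.30987517022663 rows [202.0829 304.6617] centre [321.0527 256.1752]
```

The wrist view agrees with the ring sitting as expected in the grip. The shoulder is at (0.5747, -0.2628). I'll move over it and lower.

```bash
python3 -m jog '[{"jaw":1,"x":0.45,"y":-0.06,"z":0,"rx":0,"ry":0,"rz":0},{"jaw":1,"x":0.45,"y":-0.06,"z":0,"rx":0,"ry":0,"rz":0},{"jaw":1,"x":0.43,"y":0,"z":0,"rx":0,"ry":0,"rz":0},{"jaw":1,"x":0,"y":0,"z":0,"rx":0,"ry":0,"rz":0},{"jaw":1,"x":0,"y":0,"z":0.2,"rx":0,"ry":0,"rz":0},{"jaw":1,"x":0,"y":0,"z":0,"rx":0,"ry":0,"rz":0},{"jaw":1,"x":0,"y":0,"z":0,"rx":0,"ry":0,"rz":0}]'
python3 - <<'E'
from h import *
for i in range(4):
    o=monitor.observe(); viewer.capture("top"); print(o['ee_pos'],o['ee_rot'])
E
```

```text
clock: 12.02
ee_pos: [0.5738, -0.2641, 0.359]
ee_rot: [180.0, 0.0, -0.1]
contact_force: [0.7, 0.2, -1.7]
gripper_width: 0.055
grip_force: 64.1
[ 0.57375721 -0.2640778   0.35903821] [ 1.79992283e+02  2.37683496e-02 -1.11096137e-01]
[ 0.57391421 -0.2640791   0.35927413] [ 1.79986505e+02  1.17300105e-03 -1.11533657e-01]
[ 0.57401227 -0.26407341  0.35942325] [ 1.79980480e+02 -1.72635379e-02 -1.12407359e-01]
[ 0.57410106 -0.26404703  0.35943506] [ 1.79980707e+02 -2.36772095e-02 -1.04057346e-01]
```

```bash
python3 -m jog '[{"jaw":1,"x":0,"y":-0.03,"z":0.2,"rx":0,"ry":0,"rz":0},{"jaw":1,"x":0,"y":0,"z":0.2,"rx":0,"ry":0,"rz":0},{"jaw":1,"x":0,"y":0,"z":0.2,"rx":0,"ry":0,"rz":0},{"jaw":1,"x":0,"y":0,"z":0.15,"rx":0,"ry":0,"rz":0},{"jaw":1,"x":0,"y":0,"z":0.05,"rx":0,"ry":0,"rz":0},{"jaw":1,"x":0,"y":0,"z":0,"rx":0,"ry":0,"rz":0},{"jaw":1,"x":0,"y":0,"z":0,"rx":0,"ry":0,"rz":0},{"jaw":1,"x":0,"y":0,"z":0,"rx":0,"ry":0,"rz":0}]'
python3 - <<'E'
from h import *
np.set_printoptions(precision=4,suppress=True,linewidth=250)
o,c,im=look("pics/w8.png",.14,(.5747,-.2628)); t=o['ee_pos']
g=cv2.GaussianBlur(cv2.cvtColor(im,cv2.COLOR_RGB2GRAY),(3,3),0)
print("thread top px",proj(c,[.5747,-.2625,.14]),"ring top c",proj(c,[*t[:2],t[2]-.166]))
for r in range(240,296,6): print(r,g[r,280:366:2])
cv2.imwrite("pics/s8.png",viewer.capture("side")[:,:,::-1])
s=viewer.get_calibration("side"); print("side: ring bottom near edge, shoulder",proj(s,[[t[0],t[1]+.03,t[2]-.186],[.5747,-.2625,.118]]))
v=cv2.imread("pics/s8.png",0); u=int(round(proj(s,[t[0],t[1],t[2]-.176])[0,0])); print(u)
for k in range(u-12,u+14,2): print(k,v[150:200,k])
E
```

```text
clock: 13.22
ee_pos: [0.5744, -0.2621, 0.3115]
ee_rot: [180.0, -0.0, -0.1]
contact_force: [0.5, 0.3, -1.7]
gripper_width: 0.0548
grip_force: 64.1
13.225 [ 0.5744 -0.2621  0.3115] [179.98    -0.0392  -0.0874] expect px [321.971 256.968]
thread top px [[321.4033 256.9687]] ring top c [[320.6004 262.4604]]
240 [198 194 191 193 193 195 196 196 195 195 197 200 195 184 136  83  61  59  56  58  58  60  60  64  66  70  85 152 191 184 169 164 159 154 155 168 177 183 186 188 189 190 197]
246 [197 195 196 200 199 199 206 216 222 213 196 199 199 169  78  46  44  45  47  50  54  58  55  58  61  63  70 122 190 201 200 199 197 174 171 176 182 188 189 183 179 179 191]
252 [197 193 195 199 200 204 205 200 180 196 207 190 184 142  51  45  63  72  73  74  74  73  73  74  73  68  64 101 183 198 201 213 221 214 176 148 174 181 186 193 197 198 199]
258 [177 183 189 190 192 194 194 163 132 148 202 219 222 193  89  57  72  73  74  73  74  73  73  74  73  71  75 147 216 229 229 226 229 204 116  94 140 189 196 198 199 197 202]
264 [180 180 179 176 174 182 190 163 136 116 113 153 218 239 236 215 152  94  81  7
[... 3047 characters left out ...]
3 170 161 142 116  95  86  92 104 107 108 106 103 107 124 126 114  98  91 100 157]
318 [233 225 199 172 175 157 119 117 147 181 171 157 146 144 146 163 191 203 212 240 252 252 244 185 170 171 171 168 167 166 165 157 139 119  94  96 103 110 110 107 105 102 114 127 125 113  98  91  95 136]
320 [202 187 163 157 152 131  83  85 164 223 211 164 146 146 148 164 190 200 205 197 180 211 203 180 176 174 174 170 168 166 172 185 185 167 127 116 113 113 110 106 105 110 125 141 141 117  98  90  97 153]
322 [239 226 176 157 164 172 149 171 212 225 213 171 149 145 148 164 189 199 205 191 129 120 129 159 192 177 143 135 164 191 205 209 193 173 152 134 122 115 110 106 113 115 105 125 148 118  96  90  97 156]
```

In the wrist view the bore sits about 1.4 mm towards -y and 1–2 mm towards -x of the thread. The side view puts the ring's underside at row 161, as expected. A small correction follows, then a re-measure.

```bash
python3 -m jog '[{"jaw":1,"x":0.025,"y":-0.023,"z":0,"rx":0,"ry":0,"rz":0},{"jaw":1,"x":0,"y":0,"z":0,"rx":0,"ry":0,"rz":0},{"jaw":1,"x":0,"y":0,"z":0,"rx":0,"ry":0,"rz":0},{"jaw":1,"x":0,"y":0,"z":0,"rx":0,"ry":0,"rz":0},{"jaw":1,"x":0,"y":0,"z":0,"rx":0,"ry":0,"rz":0},{"jaw":1,"x":0,"y":0,"z":0,"rx":0,"ry":0,"rz":0}]'
python3 - <<'E'
from h import *
np.set_printoptions(precision=4,suppress=True,linewidth=250)
o,c,im=look("pics/w9.png",.14,(.5747,-.2628)); print(o['contact_force'])
g=cv2.GaussianBlur(cv2.cvtColor(im,cv2.COLOR_RGB2GRAY),(3,3),0)
for r in (252,258,264,270,276): print(r,g[r,280:366:2])
for u in (312,320,328): print(u,"col 222..",g[222:300:2,u])
E
```

```text
clock: 14.08
ee_pos: [0.5758, -0.2607, 0.3111]
ee_rot: [180.0, -0.0, -0.1]
contact_force: [0.2, 0.6, -2.0]
gripper_width: 0.0546
grip_force: 64.1
14.075 [ 0.5758 -0.2607  0.3111] [179.9993  -0.0018  -0.0905] expect px [324.7074 259.5159]
[ 0.1641  0.59   -2.0224]
252 [199 193 194 199 200 204 205 200 183 201 205 189 178 194 175  81  39  41  52  65  71  74  74  73  73  68  63  64  85 165 200 200 209 217 184 150 174 180 187 195 197 198 199]
258 [177 184 188 190 191 194 194 165 132 145 199 218 220 214 172  80  49  70  75  73  73  74  72  73  75  74  73  68  82 162 210 217 214 179 107  92 138 187 197 198 199 198 202]
264 [180 181 178 176 175 183 191 164 136 115 113 152 214 232 223 192 125  77  71  74  73  72  74  74  74  74  81 126 200 230 227 191 123  88  85  92 128 187 210 216 216 213 218]
270 [187 195 205 211 215 211 206 186 159 144 125 120 114 102 106 132 174 214 226 224 202 160 143 145 149 148 143 130 112 106 101  98  95  98  98 106 160 199 204 204 211 219 224]
276 [200 198 197 197 194 193 192 192 182 157 145 135 124 112  98  93  96  98  97  98 106 119 119 112 107 105 110 113 112 104  99 104 113 117 121 159 180 186 193 200 205 209 211]
312 col 222.. [201 194 189 189 185 184 190 195 150  90  67  57  55  50  41  39  39  42  49  54  62 125 221 238 174  92  88  96 106 114 118 121 132 160 183 179 178 186 188]
320 col 222.. [185 183 183 192 192 189 186 137  70  59  58  52  48  47  57  71  75  73  73  73  73  73  75 122 202 145 103 106 114 121 123 127 133 137 170 185 183 189 198]
328 col 222.. [210 206 209 216 226 224 216 176  88  66  65  60  56  57  62  73  74  75  75  75  74  74  73 103 149 120 105 107 110 110 107 105 105 119 170 191 185 187 191]
```

The y offset is now within 0.3 mm and x within about 1 mm. One last nudge, then I'll hand in.

```bash
python3 -m jog '[{"jaw":1,"x":0.012,"y":0,"z":0,"rx":0,"ry":0,"rz":0},{"jaw":1,"x":0,"y":0,"z":0,"rx":0,"ry":0,"rz":0},{"jaw":1,"x":0,"y":0,"z":0,"rx":0,"ry":0,"rz":0},{"jaw":1,"x":0,"y":0,"z":0,"rx":0,"ry":0,"rz":0},{"jaw":1,"x":0,"y":0,"z":0,"rx":0,"ry":0,"rz":0},{"jaw":1,"x":0,"y":0,"z":0,"rx":0,"ry":0,"rz":0},{"jaw":1,"x":0,"y":0,"z":0,"rx":0,"ry":0,"rz":0},{"jaw":1,"x":0,"y":0,"z":0,"rx":0,"ry":0,"rz":0}]'
python3 -c "
from plant import job_done,monitor
print(monitor.observe()['ee_pos']); print(job_done())"
```

```text
clock: 15.12
ee_pos: [0.5765, -0.2607, 0.3111]
ee_rot: [180.0, -0.0, -0.1]
contact_force: [0.8, -0.8, -1.9]
gripper_width: 0.055
grip_force: 64.1
[ 0.57649271 -0.26068661  0.31110367]
the job is handed in; nothing more can be done
None
```

The thick ring is flat and free in the tray, and an equal ring is held over the spindle, about 1 mm off centre and an estimated 7 mm above the shoulder; I handed the job in at 15 s, but it returned no verdict.

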